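# Nip a batch of pocket notebooks in the toggle-clamped press

## Robot

A 7-joint arm with a two-finger parallel gripper is mounted at the origin on the work surface; the furniture and walls round the work are solid. World frame = base frame: x ahead of the robot, y to its left, z up, the work surface at z = 0. Lengths are in m, angles in rad, forces in N, time in s.
With the tool pointing down it reaches from about 0.425 to 0.95 m from the base axis. Payload 4.7 kg.
Tool frame: the origin (TCP) lies midway between the tips of the shut fingers; the grasp point (between the pads) lies 19 mm behind it; z points along the fingers, y is the line along which they close (so a half turn about z gives the same grasp; the last joint's range is limited). The gripper opens to 85 mm and grips with 20 to 120 N. Pads are 22 mm wide; open, the fingers measure 114 mm over their backs; the gripper's body (76 mm by 85 mm) begins 54 mm behind the grasp point. The pads swing forward as they close: fully open they stand 13 mm farther back than shut.
Start: joints at [1.269, 0.469, -0.049, 1.532, 0.024, 1.141, -0.082], TCP at [0.182, -0.65, 0.231] pointing down, gripper open.
Joint ranges: [-2.59, 2.59], [-0.33, 1.99], [-1.39, 1.29], [0.1, 2.45], [-1.04, 4.18], [0.21, 1.99], [-2.66, 2.66]. Speed limits (rad/s): [2.57, 2.57, 3.14, 3.14, 3.14, 3.14, 3.14].

## Interface

Orientations are given as a 3x3 rotation matrix whose columns are the frame's x, y, z axes.
In Python, from rig import arm, telemetry, viewer, finish_job, spotter gives the robot as it stands. Calls block until the motion is done:
- arm.movep(position, orientation): joint-space move of the TCP to a pose.
- arm.move_l(position, attitude=None, feed=0.15, until_force=None): straight line of the TCP; attitude=None keeps the orientation; feed is the mean speed in m/s. With until_force (N) it stops when the force on the tool has changed by that much, and returns True; else False.
- arm.move_joints(angles): joint-space move.
- arm.command_gripper(opening, newtons=None): finger opening in m; newtons is the grip in N (None keeps the last); returns when the fingers have stopped.
- arm.sleep(seconds).
- arm.inverse_kinematics(position, orientation): joint angles nearest the present ones, or None.
- telemetry.sense(): the state.
- viewer.camera(name): name is "scene" or "top"; returns (picture, depth): 384x512x3 uint8, red, green, blue; 384x512 float32, m along the optical axis (not along the pixel's ray), 0 where there is no reading.
- viewer.camera_params(name): a dict with "K" (3x3 intrinsics, pixels), "position" and "rotation" of the camera in the world. Camera axes: x right, y down, z forward; pixel columns grow to the right and rows downward; lengths in m; the calibration is good to about 2 mm. A picture is of the moment at which its call begins. camera_params takes no time and is no camera call.
A pose or a line that the arm cannot do raises arm.Unreachable and nothing moves.
- finish_job(): hands the job in; it is judged then, once.
Trained networks look in the newest picture that a camera, given by its name, has taken for a name from the list of things; names that differ only in an ending like _2 or _b are one class to them, and where a whole thing is asked for, a point or a joint stands for the part that bears it (a point fixed in the world has none). Each returns a list of dicts, best first, with "score" (0 to 1); they miss things now and then, are a little off and sometimes report something else, mostly with a low value. They report only what shows in the picture. A call takes as long as a camera call.
- spotter.spot_in(camera, name): "position" ([x, y, z] in m, in world coordinates, good to about 4 mm: the middle of the surface that is visible of it).
- spotter.regions_of(camera, name): "region" (384x512 bool, what is visible of it).
- spotter.tip_of(camera, name): "position" ([x, y, z] in m, in world coordinates, good to about 4 mm: a listed point, or the origin of a listed thing).
The state is a dict: "time_s": time; "joint_pos": joint angles; "qd": joint speeds; "joint_efforts": joint torques, N m; "position": TCP position; "tcp_rot": TCP orientation; "wrist_force": force on the tool from outside, world axes, zero at the start; "ft_torque": the same for the moment, N m; "finger_gap": finger opening in m; "gripper_force": force on a finger pad.
Only numpy, scipy, OpenCV 4.12 (cv2) and the standard library are available. Lean on these libraries where they do the work, as an engineer would, in place of code of your own. Each camera call takes 0.05 s, during which the arm holds its last target. There are 200 camera calls.

## Task

The freshly glued pocket notebooks need nipping. Stack all of them flat in the nest of the green press, backed up to its two rear posts, flip the red toggle clamp over so that it locks them against the side fence, then pull the press lever right down until the sprung platen squeezes the stack firmly, hold it for a second and ease the lever back up to its rest without letting it fly. Then flip the clamp open again, pile the notebooks squarely in the middle of the plywood board, and set the grey weight on top of the pile; do not disturb the paste pot, eraser or wax tin.

Things in the scene. Friction and masses are not known exactly. Their poses are not given: they have to be found in the camera images.
- press: green bench nipping press, fixed; origin on the table under the middle of its nest; x to the rear (lever hinge), y to the side fence, z up. Base plate 12 mm thick, x -45 to +185, y -56 to +56 mm, with a wing 84 mm wide under the clamp to y = -190 mm. The nest's front (-x) is open. Its rear posts (y = -32 and +32 mm, 10 mm thick, a finger fits between) and side fence stand 52 mm over the table
- nest (a point): middle of the nest floor, 12 mm over the table, axes as the press. Notebooks lie in it flat, long side along y. Posts' front at x = +34 mm, fence face at y = +44, clamp pad face at y = -61 (open) or -43.6 mm (closed): a notebook in the corner has its middle here. Set down 3 mm short of the posts and 6 mm short of the fence, clamp open. Allowed: x -12 to +8 mm, square within 0.2 rad
- clamp (a joint): toggle clamp handle on the -y side (rad), turning in the press's y-z plane: 0 open, leaning 34 degrees to -y, away from the nest; 1.187 closed, leaning 34 degrees to +y, just past its dead centre. It drives a pad 17.4 mm to +y, sliding the stack against the fence. Nearly free (under 3 N at the grip), it falls to whichever side it leans; push it at the red grip
- clamp_pivot (a point): pivot of the clamp handle, 36 mm over the table, at x = 0, y = -155 mm of the press, axes as the press
- clamp_grip (a point): middle of the red grip of the clamp handle, 75 mm from the pivot; the grip is 19 mm thick and covers 30 to 100 mm from the pivot; a fingertip pushes it well at 90 mm over the table
- lever (a joint): press lever (rad): 0 at rest, standing, leaning 4 degrees back; grows as pulled forward (-x of the press) and down; 1.641 level, stop 1.80. A spring pulls it to 0 with up to 1 N m and slams it if let go (keep under 2 rad/s). The platen meets two notebooks at about 1.69, three at about 1.60; 0.05 further it presses with about 16 N
- lever_hinge (a point): hinge of the lever, its axis along the press's y, 85 mm over the table, 135 mm behind the nest's middle; axes as the press
- tbar_left (a point): middle of the +y half of the lever's T-bar: round black grips 18 mm thick along the press's y, 235 mm from the hinge; each half is free from 14 to 61 mm from the middle of the bar
- tbar_right (a point): middle of the -y half of the T-bar, likewise (38 mm from the middle). Pinched from above across its thickness, the bar can turn between the pads while the lever swings
- platen: rubber-faced plate 58 x 76 mm under the lever, 135 mm from its hinge, tilting and sprung: 12 mm of give, 6 N at first touch, then 1.5 N per mm; face 42 mm below the lever's middle line; origin at its tilting pin. The nip counts when it presses the top notebook with over 8 N for 0.7 s
- board: plain plywood board 80 x 110 x 6 mm (x, y, z), fixed; origin in the middle of its underside
- weight: grey turned paper weight, 48 mm across, 46 mm high, 0.38 kg; origin in the middle of its underside; round knob on top, 18 mm across, from 29 to 45 mm up
- paste_pot: white paste pot 65 mm across, 44 mm high, bystander; origin in the middle of its underside
- eraser: blue and white eraser 21 x 46 x 13 mm, bystander; origin in the middle of its underside, y along it
- wax_tin: small round cream-topped wax tin 35 mm across, 15 mm high, bystander; origin in the middle of its underside
- notebook_red: board-bound pocket notebook with a dark red cover and a small blank cream label, 68 x 88 x 12 mm (its x, y, z), 0.085 kg, firm as a block; origin in the middle of its underside, z up, y along its long side; may be absent
- notebook_blue: board-bound pocket notebook with a dark blue cover and a small blank cream label, 68 x 88 x 12 mm (its x, y, z), 0.085 kg, firm as a block; origin in the middle of its underside, z up, y along its long side; may be absent
- notebook_green: board-bound pocket notebook with a dark green cover and a small blank cream label, 68 x 88 x 12 mm (its x, y, z), 0.085 kg, firm as a block; origin in the middle of its underside, z up, y along its long side; may be absent
- notebook_brown: board-bound pocket notebook with a brown cover and a small blank cream label, 68 x 88 x 12 mm (its x, y, z), 0.085 kg, firm as a block; origin in the middle of its underside, z up, y along its long side; may be absent

How it is judged:
On the way, in this order (a step that is already met when the one before it is completed fails the run):
1. all notebooks lie stacked in the nest, backed up to the rear posts, the clamp open (x of notebook_red in the frame of nest between -0.012 and 0.008 m and y of notebook_red in the frame of nest between -0.022 and 0.008 m and z of each of notebook_red, notebook_blue, notebook_green, notebook_brown in the frame of nest below 0.031 m and angle between each of notebook_red, notebook_blue, notebook_green, notebook_brown's own z axis and vertical below 0.12 rad and angle between the y axis of each of notebook_red, notebook_blue, notebook_green, notebook_brown and the y axis of nest, either way round below 0.2 rad and x of notebook_blue in the frame of nest between -0.012 and 0.008 m and y of notebook_blue in the frame of nest between -0.022 and 0.008 m and x of notebook_green in the frame of nest between -0.012 and 0.008 m and y of notebook_green in the frame of nest between -0.022 and 0.008 m and x of notebook_brown in the frame of nest between -0.012 and 0.008 m and y of notebook_brown in the frame of nest between -0.022 and 0.008 m and value of joint clamp below 0.12 rad), for 0.2 s.
2. the toggle clamp is flipped over centre and locks the stack against the side fence (x of notebook_red in the frame of nest between -0.012 and 0.008 m and y of notebook_red in the frame of nest between -0.004 and 0.008 m and z of each of notebook_red, notebook_blue, notebook_green, notebook_brown in the frame of nest below 0.031 m and angle between each of notebook_red, notebook_blue, notebook_green, notebook_brown's own z axis and vertical below 0.12 rad and angle between the y axis of each of notebook_red, notebook_blue, notebook_green, notebook_brown and the y axis of nest, either way round below 0.2 rad and x of notebook_blue in the frame of nest between -0.012 and 0.008 m and y of notebook_blue in the frame of nest between -0.004 and 0.008 m and x of notebook_green in the frame of nest between -0.012 and 0.008 m and y of notebook_green in the frame of nest between -0.004 and 0.008 m and x of notebook_brown in the frame of nest between -0.012 and 0.008 m and y of notebook_brown in the frame of nest between -0.004 and 0.008 m and value of joint clamp above 1.1 rad), for 0.2 s.
3. with the clamp locked, the lever is down and the platen presses the stack with more than 8 N for 0.7 s (x of notebook_red in the frame of nest between -0.012 and 0.008 m and y of notebook_red in the frame of nest between -0.005 and 0.008 m and z of each of notebook_red, notebook_blue, notebook_green, notebook_brown in the frame of nest below 0.031 m and angle between each of notebook_red, notebook_blue, notebook_green, notebook_brown's own z axis and vertical below 0.12 rad and angle between the y axis of each of notebook_red, notebook_blue, notebook_green, notebook_brown and the y axis of nest, either way round below 0.2 rad and x of notebook_blue in the frame of nest between -0.012 and 0.008 m and y of notebook_blue in the frame of nest between -0.005 and 0.008 m and x of notebook_green in the frame of nest between -0.012 and 0.008 m and y of notebook_green in the frame of nest between -0.005 and 0.008 m and x of notebook_brown in the frame of nest between -0.012 and 0.008 m and y of notebook_brown in the frame of nest between -0.005 and 0.008 m and value of joint clamp above 1.1 rad and (contact force between platen and notebook_red above 8 N or contact force between platen and notebook_blue above 8 N or contact force between platen and notebook_green above 8 N or contact force between platen and notebook_brown above 8 N)), for 0.7 s.
4. the lever is eased back to its rest, the clamp still locked (value of joint lever below 0.06 rad and value of joint clamp above 1.1 rad), for 0.2 s.
5. the toggle clamp is flipped open (value of joint clamp below 0.12 rad and value of joint lever below 0.06 rad), for 0.2 s.
At the end, for the whole second after the job is handed in: Every notebook lies flat and at rest in one pile on the board, its middle within 20 mm of the board's and square to it within 15 degrees; the weight stands upright on top of the pile, within 25 mm of the board's middle; the clamp is open (under 0.12 rad) and the lever at rest (under 0.06 rad) (all of step 5 and horizontal distance between each of notebook_red, notebook_blue, notebook_green, notebook_brown and board below 0.02 m and angle between each of notebook_red, notebook_blue, notebook_green, notebook_brown's own z axis and vertical below 0.1 rad and angle between the y axis of each of notebook_red, notebook_blue, notebook_green, notebook_brown and the y axis of board, either way round below 0.26 rad and linear speed of each of notebook_red, notebook_blue, notebook_green, notebook_brown, weight below 0.02 m/s and horizontal distance between weight and board below 0.025 m and height (world z) of weight above 0.026 m and angle between weight's own z axis and vertical below 0.12 rad); the robot touches nothing.
It fails at once if the lever flies back (faster than 2 rad/s) (velocity of joint lever below -2 rad/s).
It fails at once if the paste pot, eraser or wax tin is moved more than 25 mm (distance of any of paste_pot, eraser, wax_tin from where it was at the start of the episode above 0.025 m).
Of notebook_red, notebook_blue, notebook_green, notebook_brown only 2 to 3 are there at a start; the rules pass over those that are not, and their reading is None.
At some moment in a run one of notebook_red, notebook_blue, notebook_green, notebook_brown, weight may be knocked a few centimetres aside while the robot is not near it.
It also fails if it takes over 210 s, if anything falls off the work surface, if the arm or the gripper's body presses on something with over 40 N, if the wrist force passes 120 N, or if a joint passes its speed limit or range.

## Working session

There is one attempt and no reset: what is moved stays moved. The work goes in short steps, each a Python script; the robot and the scene stay as the last script left them, time stands still between calls to the robot, and variables do not carry over. Pictures are saved under pics/ and viewed, at most 14 in all, crops included, and the job is handed in when it is done.

```bash
mkdir -p pics; ls; cat > h.py <<'E'
import numpy as np, cv2
from rig import arm, telemetry, viewer, finish_job, spotter
def snap(c,n):
    p,d=viewer.camera(c); cv2.imwrite(f'pics/{n}.png',cv2.cvtColor(p,cv2.COLOR_RGB2BGR)); return p,d
def cloud(c,d):
    q=viewer.camera_params(c);K=np.array(q['K']);v,u=np.mgrid[:384,:512]
    P=np.stack([(u-K[0,2])/K[0,0]*d,(v-K[1,2])/K[1,1]*d,d],-1)
    return P@np.array(q['rotation']).T+np.array(q['position'])
def down(yaw): # tool y axis (closing line) at angle yaw in world
    y=np.array([np.cos(yaw),np.sin(yaw),0]);z=np.array([0,0,-1.]);return np.stack([np.cross(y,z),y,z],1)
E
python3 - <<'E'
from h import *
a=[snap(c,c+'0') for c in('scene','top')]
cv2.imwrite('pics/both.png',np.hstack([cv2.resize(cv2.imread(f'pics/{c}0.png'),(400,300)) for c in('scene','top')]))
print(telemetry.sense())
for c in('scene','top'):
    print(c,viewer.camera_params(c)['position'])
    for n in 'press nest clamp_pivot clamp_grip lever_hinge tbar_left tbar_right platen board weight paste_pot eraser wax_tin notebook_red notebook_blue notebook_green notebook_brown'.split():
        print(n,[(np.round(r['position'],3).tolist(),round(r['score'],2)) for r in spotter.tip_of(c,n)[:2]])
E
```

```text
pics
rig.py
{'time_s': 0.1, 'joint_pos': array([ 1.26907202,  0.46939124, -0.04855593,  1.53358442,  0.02412559,
        1.14097141, -0.082292  ]), 'qd': array([ 0.00015862,  0.00026353,  0.00031328, -0.00328917, -0.00159097,
        0.00120922, -0.0013662 ]), 'joint_efforts': array([ 5.30950128e-04, -5.11515749e+01, -4.69592877e-02, -2.38389248e+01,
        1.07459666e-02,  4.39140655e-03,  2.67228620e-05]), 'position': array([ 0.18172436, -0.64953776,  0.23034148]), 'tcp_rot': array([[ 9.63010162e-01,  2.69464468e-01, -5.73263100e-04],
       [ 2.69465058e-01, -9.63008714e-01,  1.67284312e-03],
       [-1.01285581e-04, -1.76543930e-03, -9.99998436e-01]]), 'wrist_force': array([-0.43949251, -1.3162169 ,  0.16161248]), 'ft_torque': array([-0.0141472 , -0.02178841, -0.03798007]), 'gripper_force': 0.0, 'finger_gap': 0.08517242647079691}
scene [-0.12440024  0.5955257   0.92713773]
press [([0.424, 0.014, 0.003], 0.75), ([0.537, -0.123, 0.002], 0.56)]
nest [([0.338, -0.301, -0.002], 0.67), ([0.531, -0.123, 0.012], 0.61)]
clamp_pivot [([0.536, -0.283, 0.042], 0.91), ([0.69, -0.169, 0.321],
[... 833 characters left out ...]
amp_grip [([0.531, -0.328, 0.098], 0.56)]
lever_hinge [([0.672, -0.132, 0.081], 0.69), ([0.42, 0.016, -0.001], 0.34)]
tbar_left [([0.691, -0.097, 0.32], 0.87)]
tbar_right [([0.69, -0.169, 0.322], 0.88), ([0.339, -0.302, -0.002], 0.19)]
platen []
board [([0.42, 0.017, 0.002], 0.59), ([0.416, -0.373, -0.005], 0.37)]
weight [([0.306, 0.321, -0.004], 0.41), ([0.417, -0.376, -0.0], 0.33)]
paste_pot [([0.264, 0.4, -0.001], 0.66), ([0.541, -0.126, 0.009], 0.26)]
eraser [([0.33, 0.195, 0.001], 0.45), ([0.692, -0.094, 0.318], 0.24)]
wax_tin [([0.354, 0.124, -0.002], 0.65)]
notebook_red []
notebook_blue []
notebook_green [([0.342, -0.305, -0.004], 0.76)]
notebook_brown [([0.418, -0.373, -0.003], 0.9)]
```

View pics/scene0.png

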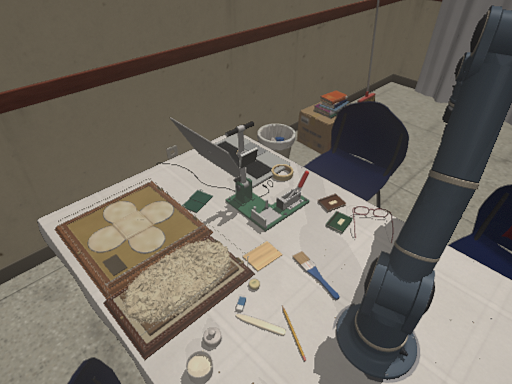

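View pics/top0.png

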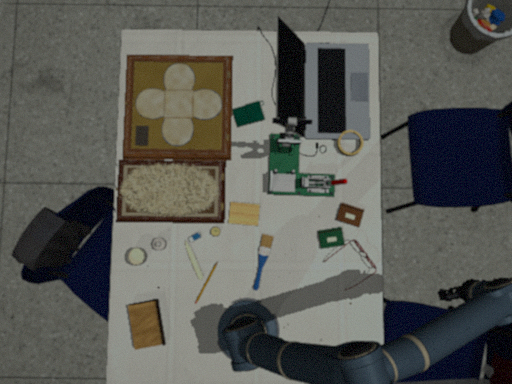

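The scene view shows the press at (265,205), the brown notebook at (331,202), the green one at (340,221) and the board at (263,256). There are only two notebooks with labels. The unlabelled dark green pad, at (248,113) in the top view, is a decoy.

```bash
python3 - <<'E'
from h import *
for c in('top','scene'):
    p,d=viewer.camera(c);C=cloud(c,d)
    for n in ['notebook_green','notebook_brown','notebook_red','notebook_blue','board','weight','eraser','wax_tin','press']:
        for r in spotter.regions_of(c,n)[:2]:
            m=r['region']&(d>0); 
            if m.sum()<5: continue
            Q=C[m]; zt=np.percentile(Q[:,2],70); Q2=Q[abs(Q[:,2]-zt)<.006] if n!='press' else Q[abs(Q[:,2]-.012)<.006]
            if len(Q2)<5: continue
            (cx,cy),(w,h),a=cv2.minAreaRect((Q2[:,:2]*1000).astype(np.float32))
            print(c,n,round(r['score'],2),len(Q2),'z',round(zt,4),'rect',round(cx),round(cy),round(w),round(h),round(a,1),'mean',np.round(Q2.mean(0),4))
# press: profile of heights near
p,d=viewer.camera('top');C=cloud('top',d)
G=C[(C[...,0]>.45)&(C[...,0]<.75)&(C[...,1]>-.4)&(C[...,1]<-.03)]
for z0,z1 in((.007,.018),(.045,.06)):
    Q=G[(G[:,2]>z0)&(G[:,2]<z1)];print(z0,len(Q),Q.min(0),Q.max(0), cv2.minAreaRect((Q[:,:2]*1000).astype(np.float32)))
for P in [(.425,.015),(.345,-.3),(.306,.321)]:
    for z in (-.005,.03,.1,.15):
        for yaw in (0,.78,1.57,2.35): 
            try:j=arm.inverse_kinematics([*P,z],down(yaw))
            except Exception as e:j=None
            print(P,z,yaw,None if j is None else np.round(j,2))
E
```

```text
top notebook_green 0.95 321 z 0.0139 rect 337 -305 66 87 9.9 mean [ 0.3365 -0.3049  0.013 ]
top notebook_green 0.62 106 z 0.041 rect 534 -166 217 143 59.5 mean [ 0.5386 -0.209   0.0426]
top notebook_brown 0.58 337 z 0.0133 rect 423 -375 88 67 71.4 mean [ 0.4224 -0.3746  0.0123]
top notebook_brown 0.47 70 z 0.0277 rect 307 321 44 39 34.6 mean [0.3073 0.3207 0.0258]
top board 0.9 492 z 0.0076 rect 421 16 109 80 85.2 mean [0.4216 0.0162 0.0066]
top board 0.55 161 z 0.0339 rect 263 400 60 64 16.6 mean [0.2614 0.4003 0.0326]
top weight 0.59 91 z 0.0258 rect 307 323 43 44 17.1 mean [0.3071 0.3223 0.0245]
top eraser 0.63 150 z 0.044 rect 583 -180 145 218 4.1 mean [ 0.5389 -0.1987  0.0454]
top eraser 0.58 46 z 0.0144 rect 332 195 18 43 28.5 mean [0.3331 0.1939 0.0131]
top wax_tin 0.71 77 z 0.2488 rect 642 -130 11 68 1.4 mean [ 0.6422 -0.1292  0.2478]
top press 0.95 1653 z 0.0436 rect 634 -196 294 245 0.5 mean [ 0.576  -0.1614  0.012 ]
scene notebook_green 0.83 301 z 0.0151 rect 339 -304 68 91 9.3 mean [ 0.3374 -0.3011  0.0143]
scene notebook_green 0.56 14 z 0.1016 rect 532 -315 14 10 20.4 me
[... 3677 characters left out ...]
9  0.96  0.88 -1.02]
(0.306, 0.321) 0.03 1.57 [-0.01  0.75 -1.18  2.19  0.96  0.88 -0.23]
(0.306, 0.321) 0.03 2.35 [-0.01  0.75 -1.18  2.19  0.96  0.88  0.55]
(0.306, 0.321) 0.1 0 [-0.1   0.45 -0.99  2.15  0.53  0.8  -1.42]
(0.306, 0.321) 0.1 0.78 [ 0.02  0.55 -1.17  2.15  0.67  0.88 -0.78]
(0.306, 0.321) 0.1 1.57 [ 0.02  0.55 -1.17  2.15  0.67  0.88  0.01]
(0.306, 0.321) 0.1 2.35 [ 0.02  0.55 -1.17  2.15  0.67  0.88  0.79]
(0.306, 0.321) 0.15 0 [ 0.05  0.42 -1.16  2.1   0.49  0.92 -1.39]
(0.306, 0.321) 0.15 0.78 [ 0.05  0.42 -1.16  2.1   0.49  0.92 -0.61]
(0.306, 0.321) 0.15 1.57 [ 0.05  0.42 -1.16  2.1   0.49  0.92  0.18]
(0.306, 0.321) 0.15 2.35 [ 0.05  0.42 -1.16  2.1   0.49  0.92  0.96]
```

```bash
python3 - <<'E'
from h import *
for c in('top','scene'):
    p,d=viewer.camera(c);C=cloud(c,d)
    hsv=cv2.cvtColor(p,cv2.COLOR_RGB2HSV)
    m=(hsv[...,0]>50)&(hsv[...,0]<90)&(hsv[...,1]>90)&(d>0)&(C[...,0]>.45)&(C[...,0]<.76)&(C[...,1]>-.36)&(C[...,1]<-.04)
    B=m&(C[...,2]>.004)&(C[...,2]<.02); Q=C[B]
    print(c,len(Q),'zmed',np.median(Q[:,2]),'x',np.percentile(Q[:,0],[.5,2,98,99.5]),'y',np.percentile(Q[:,1],[.5,2,98,99.5]))
    b=[]
    for y in np.arange(-.32,-.06,.006):
        s=Q[(abs(Q[:,1]-y)<.003)]
        if len(s)>2:b.append((y,s[:,0].min()))
    b=np.array(b);pf=np.polyfit(b[:,0],b[:,1],1);print('front slope',pf,np.round(b,4).tolist())
    b=[]
    for x in np.arange(.5,.72,.006):
        s=Q[(abs(Q[:,0]-x)<.003)&(Q[:,1]>-.12)]
        if len(s)>2:b.append((x,s[:,1].max()))
    b=np.array(b);print('side',np.polyfit(b[:,0],b[:,1],1),np.round(b,4).tolist())
    for z0,z1 in((.046,.062),):
        H=m&(C[...,2]>z0)&(C[...,2]<z1);R=C[H];print(np.round(R[::max(1,len(R)//25)],3).tolist())
    cv2.imwrite(f'pics/{c}c.png',cv2.resize(cv2.cvtColor(p,cv2.COLOR_RGB2BGR)[(slice(100,260),slice(230,390)) if c=='top' else (slice(110,240),slice(190,370))],None,fx=4,fy=4,interpolation=cv2.INTER_CUBIC))
E
```

```text
top 977 zmed 0.011956890362728734 x [0.49431481 0.49730442 0.71531541 0.7244327 ] y [-0.3110894  -0.30693119 -0.07750642 -0.07699113]
front slope [0.16601093 0.53696331] [[-0.314, 0.5064], [-0.308, 0.495], [-0.302, 0.495], [-0.296, 0.4949], [-0.29, 0.494], [-0.284, 0.4941], [-0.278, 0.4941], [-0.272, 0.4945], [-0.266, 0.4943], [-0.26, 0.498], [-0.254, 0.4975], [-0.248, 0.4943], [-0.242, 0.4977], [-0.236, 0.4971], [-0.218, 0.4979], [-0.212, 0.4971], [-0.206, 0.4971], [-0.2, 0.4973], [-0.194, 0.4975], [-0.188, 0.4962], [-0.182, 0.5078], [-0.176, 0.4963], [-0.17, 0.5006], [-0.164, 0.5002], [-0.158, 0.5], [-0.152, 0.4999], [-0.146, 0.5001], [-0.14, 0.4993], [-0.134, 0.4997], [-0.128, 0.5], [-0.122, 0.4998], [-0.116, 0.5003], [-0.11, 0.4991], [-0.104, 0.4998], [-0.098, 0.4994], [-0.092, 0.4991], [-0.086, 0.5882], [-0.08, 0.589], [-0.074, 0.5882]]
side [ 0.06615368 -0.12319566] [[0.5, -0.0894], [0.506, -0.0895], [0.578, -0.1078], [0.584, -0.1071], [0.59, -0.0738], [0.596, -0.0741], [0.602, -0.0775], [0.608, -0.0775], [0.614, -0.0775], [0.62, -0.0773], [0.626, -0.0773], [0.632, -0.0773], [0.638, -0.0771], [0.644, -0.0772], [0.65, -0.0771], [0.656, -0.0842], [0.662, -0.0772], [0.668, -0.0773], [0.674, -0.077], [0.68, -0.0807], [0.686, -0.0805], [0.692, -0.0768], [0.698, -0.0804], [0.704, -0.0803], [0.71, -0.0804], [0.716, -0.0769]]
[[0.742, -0.184, 0.058], [0.726, -0.184, 0.06], [0.724, -0.188, 0.053], [0.656, -0.148, 0.059], [0.652, -0.108, 0.058], [0.654, -0.148, 0.05], [0.65, -0.112, 0.047], [0.65, -0.149, 0.049], [0.651, -0.152, 0.046], [0.538, -0.291, 0.047]]
scene 1 zmed 0.013235755837820329 x [0.57591221 0.57591221 0.57591221 0.57591221] y [-0.12118826 -0.12118826 -0.12118826 -0.12118826]Traceback (most recent call last):
  File "<stdin>", line 12, in <module>
IndexError: too many indices for array: array is 1-dimensional, but 2 were indexed
```

```bash
python3 -c "
import cv2;a=cv2.imread('pics/topc.png');b=cv2.imread('pics/scenec.png');print(a.shape,b.shape)
import numpy as np
a=cv2.resize(a,(400,400));b=cv2.resize(b,(400,289));b=cv2.copyMakeBorder(b,0,111,0,0,0);cv2.imwrite('pics/cc.png',np.hstack([a,b]))"
```

```text
[ WARN:0@0.024] global loadsave.cpp:275 findDecoder imread_('pics/scenec.png'): can't open/read file: check file path/integrity
Traceback (most recent call last):
AttributeError: 'NoneType' object has no attribute 'shape'
```

```bash
python3 - <<'E'
import cv2,numpy as np
a=cv2.imread('pics/top0.png')[120:210,255:355];b=cv2.imread('pics/scene0.png')[110:235,210:320]
a=cv2.resize(a,(440,396),interpolation=2);b=cv2.resize(b,(349,396),interpolation=2)
cv2.imwrite('pics/cc.png',cv2.convertScaleAbs(np.hstack([a,b]),alpha=1.8))
E
```

```text
(no output)
```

View pics/cc.png

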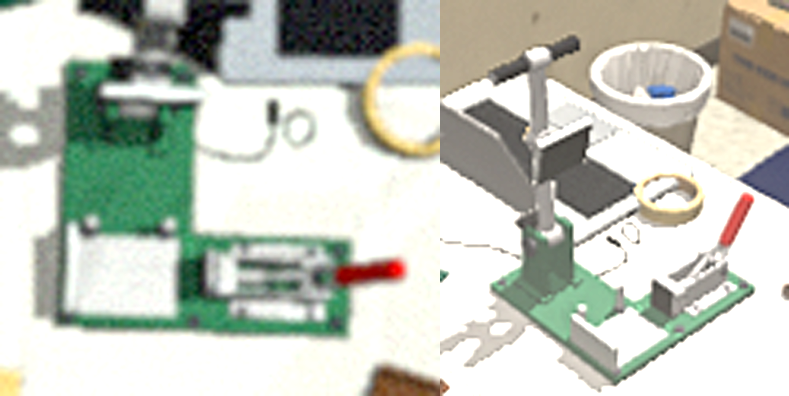

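The crops show the base, fence, two rear posts and clamp open with its red grip leaning to -y. I'll fit the base outline to both images.

```bash
python3 - <<'E'
from h import *
from scipy.optimize import minimize
from scipy.ndimage import map_coordinates
def edge(a,b,n=60):
    a,b=np.array(a,float),np.array(b,float);s=np.linspace(.04,.96,n)[:,None];P=a+(b-a)*s
    t=(b-a)/np.linalg.norm(b-a);return P,np.tile([t[1],-t[0]],(n,1))
# CCW polygon -> outward normal (t_y,-t_x)
def fit(c,edges,z,x0):
    p=cv2.imread(f'pics/{c}0.png').astype(float);q=viewer.camera_params(c);K=np.array(q['K']);R=np.array(q['rotation']);T=np.array(q['position'])
    sat=p.max(2)-p.min(2)-.7*p.mean(2); sat=cv2.GaussianBlur(sat,(0,0),.7)
    P,N=map(np.vstack,zip(*[edge(*e) for e in edges]))
    def samp(X):
        Y=(X-T)@R;u=Y@K.T;u=u[:,:2]/u[:,2:];return map_coordinates(sat,[u[:,1],u[:,0]],order=1)
    def f(v):
        x,y,t=v;M=np.array([[np.cos(t),-np.sin(t)],[np.sin(t),np.cos(t)]])
        g=lambda o:samp(np.c_[(P+N*o)@M.T+[x,y],np.full(len(P),z)])
        return -np.mean(g(-.004)-g(.004))
    best=min((minimize(f,np.array(x0)+[i,j,k],method='Nelder-Mead',options=dict(initial_simplex=np.array(x0)+[i,j,k]+np.vstack([np.zeros(3),np.diag([.004,.004,.03])]))) for i in(-.004,.004) for j in(-.004,.004) for k in(-.03,.03)),key=lambda r:r.fun)
    print(c,np.round(best.x,4),best.fun);return best.x
pe=[((-.042,-.190),(.042,-.190)),((.042,-.19),(.042,-.056)),((.042,-.056),(.13,-.056)),((-.045,-.056),(-.042,-.19)) ,((.1,.056),(-.045,.056)),((-.045,.056),(-.045,-.056))]
pe[3]=((-.042,-.06),(-.042,-.19))
for c in('top','scene'):fit(c,pe,.012,(.539,-.126,-.03))
r=lambda a,b:[((-a,-b),(a,-b)),((a,-b),(a,b)),((a,b),(-a,b)),((-a,b),(-a,-b))]
for c in('top','scene'):
    fit(c,r(.034,.044),.012,(.338,-.304,.168));fit(c,r(.034,.044),.012,(.422,-.372,-.28));fit(c,r(.04,.055),.006,(.4215,.0157,-.087))
E
```

```text
top [ 0.539  -0.1244 -0.037 ] -52.56493998952192
scene [ 0.532  -0.1247 -0.0425] -35.32036919019451
top [ 0.3393 -0.3006  0.1731] -59.28741939014144
top [ 0.4244 -0.371  -0.3004] -65.87636846062843
top [ 0.4231  0.0182 -0.0752] -52.91110966140004
scene [ 0.3361 -0.3049  0.1762] -47.54398716092898
scene [ 0.4219 -0.3748 -0.2779] -41.905966616663484
scene [ 0.4206  0.018  -0.0772] -54.60480469427801
```

```bash
cat >> h.py <<'E'
PR=np.array([.5372,-.1248]);PT=-.038
BD=np.array([.4219,.018]);BT=-.076
def W(x,y,z=None,O=None,t=None):
    O=PR if O is None else O;t=PT if t is None else t;c,s=np.cos(t),np.sin(t)
    p=[O[0]+c*x-s*y,O[1]+s*x+c*y];return p if z is None else p+[z]
def st(tag=''):
    s=telemetry.sense();print(tag,'t',round(s['time_s'],1),'p',np.round(s['position'],4),'gap',round(s['finger_gap'],4),'gf',round(s['gripper_force'],1),'F',np.round(s['wrist_force'],1));return s
def pick(x,y,yaw,z,hi=.2,open_=.085,n=40):
    arm.command_gripper(open_);arm.movep([x,y,hi],down(yaw));arm.move_l([x,y,z+.03],feed=.25)
    arm.move_l([x,y,z],feed=.06,until_force=10);arm.command_gripper(0,n);st('grip');arm.move_l([x,y,hi],feed=.2);return st('up')
def place(x,y,yaw,z,hi=.2,op=.085):
    arm.movep([x,y,hi],down(yaw));arm.move_l([x,y,z+.02],feed=.2)
    print('touch',arm.move_l([x,y,z-.004],feed=.03,until_force=4));st('placed');arm.command_gripper(op);st('open')
    arm.move_l([x,y,hi],feed=.2)
E
python3 - <<'E'
from h import *
pick(.3377,-.3027,.174,-.003)
place(*W(-.003,-.006),PT,.009)
snap('top','t1');snap('scene','s1')
for c in('top','scene'):print([(np.round(r['position'],3).tolist(),round(r['score'],2)) for r in spotter.tip_of(c,'notebook_green')[:2]],'want',W(-.003,-.006))
E
```

```text
grip t 6.6 p [ 0.3404 -0.3057  0.012 ] gap -0.0004 gf 11.9 F [-3.   1.1 24.2]
up t 7.7 p [ 0.3368 -0.3022  0.1989] gap -0.0001 gf 0.0 F [ 0.3  0.2 -0.9]
touch True
placed t 10.3 p [ 0.534  -0.1307  0.0121] gap -0.0001 gf 3.1 F [-1.4 -0.2  6.4]
open t 11.1 p [ 0.5336 -0.1308  0.0117] gap 0.0849 gf 0.0 F [ 0.5  1.  -0. ]
[([0.342, -0.304, -0.003], 0.87)] want [np.float64(0.5339742206074088), np.float64(-0.1306816959552781)]
[([0.338, -0.303, -0.003], 0.76)] want [np.float64(0.5339742206074088), np.float64(-0.1306816959552781)]
```

```bash
sed -i "s/arm.move_l(\[x,y,z\],feed=.06,until_force=10);/print('hit',arm.move_l([x,y,z],feed=.04,until_force=15));st('low');/" h.py
python3 - <<'E'
from h import *
from h import down
for c in('top','scene'):
    p,d=viewer.camera(c);C=cloud(c,d)
    r=spotter.regions_of(c,'notebook_green')[0];Q=C[r['region']&(d>0)];Q=Q[abs(Q[:,2]-.013)<.005];print(c,cv2.minAreaRect((Q[:,:2]*1000).astype(np.float32)))
arm.command_gripper(.085);x,y=.3385,-.3030
arm.movep([x,y,.2],down(.174));arm.move_l([x,y,.03],feed=.2);st('a')
for z in(.02,.012,.006,.001,-.003):
    h=arm.move_l([x,y,z],feed=.04,until_force=12);s=st(h);print(np.round(s['ft_torque'],2))
    if h:break
E
```

```text
top ((340.4925537109375, -318.436767578125), (64.23471069335938, 57.6978874206543), 9.329950332641602)
scene ((337.51776123046875, -301.3829345703125), (67.79290008544922, 89.47435760498047), 9.078490257263184)
a t 14.8 p [ 0.3395 -0.3031  0.0307] gap 0.085 gf 0.0 F [-0.7 -0.1  0.4]
False t 15.2 p [ 0.3384 -0.3031  0.02  ] gap 0.0851 gf 0.0 F [-0.6  0.1 -0. ]
[ 0.04 -0.01  0.04]
False t 15.6 p [ 0.3389 -0.3025  0.0118] gap 0.0852 gf 0.7 F [ 1.1  0.8 -0.3]
[ 0.22 -0.27  0.05]
False t 15.9 p [ 0.3405 -0.3023  0.006 ] gap 0.085 gf 2.5 F [ 4.4  3.4 -0.7]
[ 0.67 -0.89 -0.07]
False t 16.1 p [ 0.3409 -0.3023  0.0012] gap 0.0851 gf 2.8 F [4.1 3.2 0.1]
[ 0.61 -0.91 -0.09]
False t 16.4 p [ 0.3411 -0.3024 -0.0028] gap 0.0854 gf 2.9 F [4.9 2.8 0.9]
[ 0.56 -0.89 -0.09]
```

```bash
python3 - <<'E'
from h import *
p,_=snap('scene','s2');q,_=snap('top','t2')
a=cv2.resize(p[130:290,290:450],(400,400),interpolation=2);b=cv2.resize(q[190:290,300:400],(400,400),interpolation=2)
cv2.imwrite('pics/s2c.png',cv2.convertScaleAbs(cv2.cvtColor(np.hstack([a,b]),cv2.COLOR_RGB2BGR),alpha=1.5))
E
```

```text
(no output)
```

View pics/s2c.png

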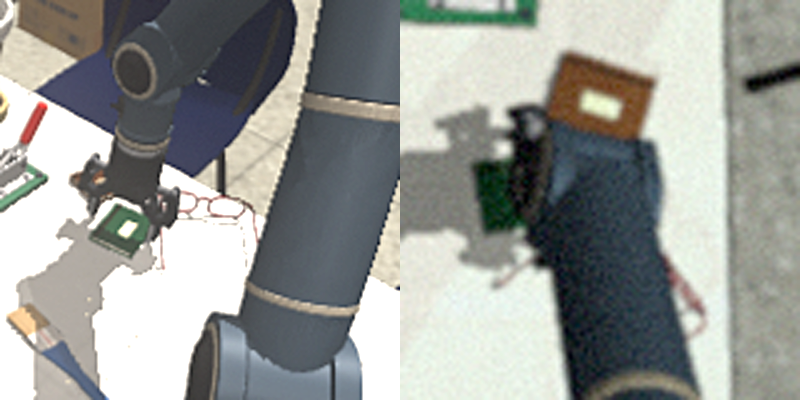

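The gripper straddles the green notebook, at about (125,228) in the left crop. The spectacle temple beside the near finger, at (515,270), explains the light side force. Closing moves the finger away from it, so I'll continue.

```bash
python3 - <<'E'
from h import *
arm.command_gripper(0,40);s=st('grip')
if s['finger_gap']>.06:
    p=s['position'];arm.move_l([p[0],p[1],.2],feed=.2);s=st('up')
    if s['finger_gap']>.06:
        place(*W(-.003,-.006),PT,.0105)
    snap('top','t3');snap('scene','s3')
    for n in('green','brown'):
      for c in('top','scene'):print(n,[(np.round(r['position'],3).tolist(),round(r['score'],2)) for r in spotter.tip_of(c,'notebook_'+n)[:2]],'want',W(-.003,-.006))
E
```

```text
grip t 16.8 p [ 0.3381 -0.303  -0.0029] gap 0.0668 gf 44.0 F [-0.2  1.2  5.1]
up t 18.0 p [ 0.3373 -0.3026  0.1989] gap 0.0668 gf 48.1 F [ 0.4  0.9 -1.2]
touch True
placed t 20.7 p [ 0.5337 -0.1307  0.0093] gap 0.0665 gf 48.7 F [-0.2 -0.6  6.2]
open t 21.0 p [ 0.5328 -0.1307  0.0086] gap 0.085 gf 0.0 F [-0.3 -0.2  0.2]
green [([0.535, -0.131, 0.01], 0.72)] want [np.float64(0.5339742206074088), np.float64(-0.1306816959552781)]
green [([0.535, -0.13, 0.013], 0.74), ([0.425, -0.374, -0.001], 0.4)] want [np.float64(0.5339742206074088), np.float64(-0.1306816959552781)]
brown [([0.418, -0.374, -0.001], 0.86)] want [np.float64(0.5339742206074088), np.float64(-0.1306816959552781)]
brown [([0.422, -0.374, -0.001], 0.67)] want [np.float64(0.5339742206074088), np.float64(-0.1306816959552781)]
```

```bash
python3 - <<'E'
from h import *
s=pick(.4225,-.373,-.289,-.003)
if s['finger_gap']>.06:
    place(*W(-.003,-.006),PT,.0225)
    a,d=snap('top','t4');b,e=snap('scene','s4')
    for n in('green','brown'):
      for c in('top','scene'):print(n,[(np.round(r['position'],3).tolist(),round(r['score'],2)) for r in spotter.tip_of(c,'notebook_'+n)[:2]])
    a=cv2.resize(a[130:210,265:365],(400,320),interpolation=2);b=cv2.resize(b[160:240,215:315],(400,320),interpolation=2)
    cv2.imwrite('pics/s4c.png',cv2.convertScaleAbs(cv2.cvtColor(np.hstack([a,b]),cv2.COLOR_RGB2BGR),alpha=1.5))
E
```

```text
hit False
low t 25.4 p [ 0.4227 -0.373  -0.0029] gap 0.0851 gf 0.0 F [ 0.4 -0.1 -0.5]
grip t 25.7 p [ 0.4228 -0.3731 -0.0024] gap 0.0663 gf 45.1 F [-0.9  0.8  4.6]
up t 26.9 p [ 0.4216 -0.3726  0.1987] gap 0.0666 gf 44.7 F [-1.1  0.  -1.1]
touch True
placed t 29.5 p [ 0.5337 -0.1307  0.0217] gap 0.0663 gf 45.4 F [-1.1 -0.5  5.3]
open t 29.9 p [ 0.5329 -0.1308  0.0209] gap 0.0853 gf 0.0 F [0.4 0.1 0.6]
green [([0.35, 0.126, 0.0], 0.35)]
green [([0.536, -0.127, 0.011], 0.54)]
brown [([0.528, -0.133, 0.025], 0.73)]
brown [([0.536, -0.132, 0.022], 0.79), ([0.333, 0.198, -0.001], 0.73)]
```

View pics/s4c.png

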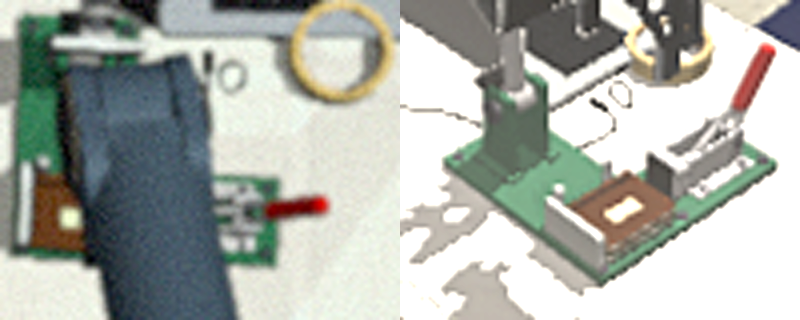

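Brown lies flush on green in the nest corner, at about (625,210) in the right crop, with the clamp open. Next I'll flip the clamp.

```bash
cat >> h.py <<'E'
def clamp_see():
    for c in('top','scene'):
        viewer.camera(c);print(c,'grip',[(np.round(r['position'],3).tolist(),round(r['score'],2)) for r in spotter.tip_of(c,'clamp_grip')[:2]],'open',np.round(W(0,-.155-.042),3),'closed',np.round(W(0,-.155+.042),3))
E
python3 - <<'E'
from h import *
arm.command_gripper(0)
arm.movep(W(0,-.255,.2),down(PT));arm.move_l(W(0,-.255,.088),feed=.2);st('start')
print(arm.move_l(W(0,-.175,.088),feed=.06,until_force=20));st()
print(arm.move_l(W(0,-.139,.088),feed=.05,until_force=20));st()
arm.sleep(.3);st()
arm.move_l(W(0,-.20,.088),feed=.15);arm.move_l(W(0,-.20,.22),feed=.25)
clamp_see()
p,_=snap('scene','s5')
for c in ('top','scene'):print([(np.round(r['position'],3).tolist(),round(r['score'],2)) for r in spotter.tip_of(c,'notebook_brown')[:2]],W(0,0))
cv2.imwrite('pics/s5c.png',cv2.convertScaleAbs(cv2.cvtColor(cv2.resize(p[150:240,215:320],None,fx=5,fy=5,interpolation=2),cv2.COLOR_RGB2BGR),alpha=1.5))
E
```

```text
start t 33.7 p [ 0.5289 -0.379   0.0893] gap 0.0 gf 0.0 F [ 0.  -1.  -0.2]
False
 t 35.1 p [ 0.5304 -0.3001  0.0879] gap 0.0 gf 0.0 F [ 0.3 -0.3 -1. ]
False
 t 36.0 p [ 0.5317 -0.2669  0.0884] gap -0.0004 gf 3.1 F [-0.4 -7.5 -0.5]
 t 36.3 p [ 0.5317 -0.2669  0.0884] gap -0.0 gf 3.1 F [-0.6 -6.8  0.3]
top grip [([0.538, -0.243, 0.098], 0.43)] open [ 0.53  -0.322] closed [ 0.533 -0.238]
scene grip [([0.334, 0.2, 0.002], 0.73), ([0.535, -0.238, 0.098], 0.47)] open [ 0.53  -0.322] closed [ 0.533 -0.238]
[([0.526, -0.128, 0.024], 0.84)] [np.float64(0.5372), np.float64(-0.1248)]
[([0.535, -0.125, 0.024], 0.54)] [np.float64(0.5372), np.float64(-0.1248)]
```

View pics/s5c.png

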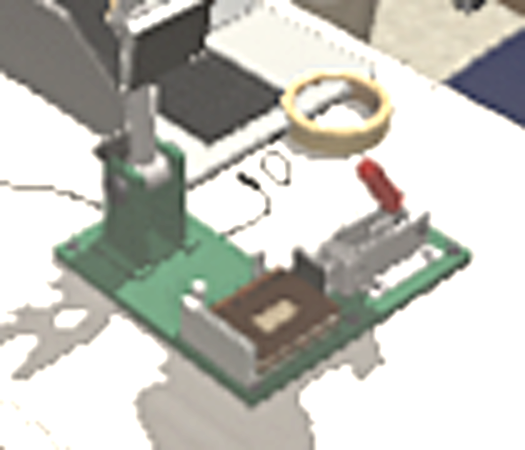

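The clamp is closed: the red grip now leans to the nest side at (380,185), and the stack sits against the fence. Before the lever, I'll check how close the laptop is to the T-bar.

```bash
python3 - <<'E'
from h import *
for c in('top','scene'):
    p,d=viewer.camera(c);C=cloud(c,d)[d>0]
    for n in('tbar_left','tbar_right','lever_hinge'):print(c,n,[(np.round(r['position'],3).tolist(),round(r['score'],2)) for r in spotter.tip_of(c,n)[:1]])
    m=(C[:,0]>.6)&(C[:,0]<.95)&(C[:,1]>-.3)&(C[:,1]<.05)&(C[:,2]>.1);Q=C[m]
    H={}
    for q in Q:
        k=(int(q[0]*1000)//25*25,int(q[1]*1000)//30*30);H[k]=max(H.get(k,0),q[2])
    print({k:round(v,2) for k,v in sorted(H.items())})
print('pred left',W(.1514,.038),'right',W(.1514,-.038))
E
```

```text
top tbar_left [([0.691, -0.094, 0.32], 0.87)]
top tbar_right [([0.691, -0.171, 0.327], 0.67)]
top lever_hinge [([0.672, -0.13, 0.084], 0.63)]
{(625, -180): np.float64(0.26), (625, -150): np.float64(0.26), (625, -120): np.float64(0.26), (650, -180): np.float64(0.11), (650, -150): np.float64(0.24), (650, -120): np.float64(0.24), (675, -210): np.float64(0.33), (675, -180): np.float64(0.33), (675, -150): np.float64(0.34), (675, -120): np.float64(0.34), (675, -90): np.float64(0.34), (700, -180): np.float64(0.11), (700, -150): np.float64(0.18), (700, -120): np.float64(0.22), (700, -90): np.float64(0.22), (725, -150): np.float64(0.18), (725, -120): np.float64(0.23), (725, -90): np.float64(0.24), (750, -180): np.float64(0.13), (750, -150): np.float64(0.18), (750, -120): np.float64(0.23), (750, -90): np.float64(0.24), (775, -180): np.float64(0.12), (775, -150): np.float64(0.18), (775, -120): np.float64(0.23), (775, -90): np.float64(0.24), (800, -180): np.float64(0.13), (800, -150): np.float64(0.18), (800, -120): np.float64(0.23), (800, -90): np.float64(0.24), (825, -180): np.float64(0.12), (8
[... 1750 characters left out ...]
25, -120): np.float64(0.24), (825, -90): np.float64(0.24), (850, -180): np.float64(0.11), (850, -150): np.float64(0.17), (850, -120): np.float64(0.22), (850, -90): np.float64(0.24), (875, -180): np.float64(0.11), (875, -150): np.float64(0.17), (875, -120): np.float64(0.24), (875, -90): np.float64(0.24), (900, -180): np.float64(0.11), (900, -150): np.float64(0.17), (900, -120): np.float64(0.22), (900, -90): np.float64(0.24), (925, -180): np.float64(0.11), (925, -150): np.float64(0.17), (925, -120): np.float64(0.22), (925, -90): np.float64(0.24)}
pred left [np.float64(0.6899343548555235), np.float64(-0.09257924819519182)] right [np.float64(0.6870470498506762), np.float64(-0.16852438279780468)]
```

```bash
cat >> h.py <<'E'
def bar(th,y=-.038,dz=-.019):
    a=.0698-th;return W(.135+.235*np.sin(a),y,.085+.235*np.cos(a)+dz)
E
python3 - <<'E'
from h import *
for th in(0,.5,1,1.5,1.75):
    j=arm.inverse_kinematics(bar(th),down(PT));print(th,np.round(bar(th),3),None if j is None else np.round(j,2))
arm.command_gripper(.05)
b=bar(0);arm.movep([b[0],b[1],.42],down(PT));arm.move_l(b,feed=.12,until_force=10);st('at')
arm.command_gripper(0,60);st('grip')
for th in(.1,.2,.3):arm.move_l(bar(th),feed=.08);st(th)
E
```

```text
0 [ 0.687 -0.169  0.3  ] [ 0.6   0.57 -0.69  1.33  0.35  1.37 -0.12]
0.5 [ 0.573 -0.164  0.28 ] [ 0.76  0.39 -0.73  1.64  0.28  1.22 -0.07]
1 [ 0.482 -0.161  0.206] [ 0.87  0.31 -0.76  1.92  0.25  1.01 -0.04]
1.5 [ 0.438 -0.159  0.099] [ 0.84  0.39 -0.7   2.12  0.37  0.75 -0.14]
1.75 [ 0.437 -0.159  0.04 ] [ 0.76  0.49 -0.62  2.16  0.48  0.63 -0.23]
at t 41.1 p [ 0.6875 -0.1684  0.3015] gap 0.0499 gf 0.0 F [ 0.2 -1.3 -0.2]
grip t 41.5 p [ 0.6877 -0.1685  0.3014] gap 0.0162 gf 58.4 F [ 1.2 -0.   3.8]
0.1 t 42.0 p [ 0.6647 -0.1679  0.3022] gap 0.0162 gf 59.2 F [ 4.1 -1.1  5.9]
0.2 t 42.4 p [ 0.6411 -0.1672  0.3001] gap 0.0162 gf 61.3 F [ 3.3 -0.9  6.5]
0.3 t 42.8 p [ 0.6177 -0.1665  0.2957] gap 0.016 gf 61.5 F [ 1.9 -1.7  7.9]
```

```bash
python3 - <<'E'
from h import *
for th in np.arange(.38,1.661,.08):
    arm.move_l(bar(th),feed=.12)
    if abs(telemetry.sense()['wrist_force']).max()>25: st(th)
st('pre')
for th in(1.68,1.70,1.72,1.74,1.755):arm.move_l(bar(th),feed=.04);st(th)
arm.sleep(1.2);st('held')
E
```

```text
pre t 48.1 p [ 0.4374 -0.1607  0.0616] gap 0.0161 gf 68.3 F [ 1.4 -7.8  5.1]
1.68 t 48.4 p [ 0.4374 -0.1607  0.057 ] gap 0.0162 gf 69.0 F [ 3.3 -8.9  2.6]
1.7 t 48.6 p [ 0.4375 -0.1607  0.0523] gap 0.0158 gf 69.2 F [ 1.3 -8.4  3.6]
1.72 t 48.9 p [ 0.4378 -0.1607  0.0481] gap 0.016 gf 69.8 F [-0.4 -7.5  9.9]
1.74 t 49.1 p [ 0.4382 -0.1607  0.0437] gap 0.0162 gf 70.1 F [-2.3 -7.1 13.7]
1.755 t 49.4 p [ 0.4383 -0.1607  0.0401] gap 0.0159 gf 71.0 F [-1.1 -6.8 11.2]
held t 50.6 p [ 0.4382 -0.1607  0.0402] gap 0.0161 gf 71.0 F [-0.7 -6.8 12.7]
```

```bash
python3 - <<'E'
from h import *
arm.move_l(bar(1.775),feed=.03);st();arm.sleep(1.2);st('held')
for th in list(np.arange(1.72,.05,-.08)):
    arm.move_l(bar(th),feed=.11)
    if abs(telemetry.sense()['wrist_force']).max()>25: st(th)
st('nearly')
for th in(.04,.02,0,-.01,-.02):
    h=arm.move_l(bar(th),feed=.04,until_force=15);st((th,h))
    if h:break
E
```

```text
t 50.9 p [ 0.4388 -0.1608  0.0356] gap 0.0162 gf 71.3 F [-2.1 -7.  15.3]
held t 52.1 p [ 0.4387 -0.1608  0.0357] gap 0.0166 gf 71.3 F [-2.  -5.9 14.7]
nearly t 58.9 p [ 0.6596 -0.1661  0.3006] gap 0.0164 gf 64.7 F [ 1.4 -0.4  1.3]
(0.04, False) t 59.5 p [ 0.6781 -0.1666  0.3013] gap 0.0163 gf 64.2 F [-1.1  3.8  4.4]
(0.02, False) t 59.8 p [ 0.6823 -0.1667  0.3012] gap 0.0159 gf 64.3 F [-1.1  4.6  5.3]
(0, False) t 60.0 p [ 0.6876 -0.1669  0.3004] gap 0.0161 gf 64.9 F [0.4 4.7 3.3]
(-0.01, False) t 60.3 p [ 0.6891 -0.1669  0.3003] gap 0.016 gf 65.0 F [-2.3  4.8  3.9]
(-0.02, False) t 60.5 p [ 0.69   -0.167   0.3002] gap 0.0157 gf 65.2 F [-6.3  5.3  6. ]
```

```bash
python3 - <<'E'
from h import *
arm.command_gripper(.05);p=st('open')['position'];arm.move_l([p[0],p[1],.42],feed=.2)
arm.sleep(.3)
for c in('top','scene'):viewer.camera(c);print([(np.round(r['position'],3).tolist(),round(r['score'],2)) for r in spotter.tip_of(c,'tbar_left')[:1]])
arm.command_gripper(0)
arm.movep(W(-.05,-.06,.25),down(PT));arm.move_l(W(0,-.06,.2),feed=.2);arm.move_l(W(0,-.06,.088),feed=.15);st('start')
print(arm.move_l(W(0,-.171,.088),feed=.06,until_force=20));st()
arm.sleep(.3)
arm.move_l(W(0,-.12,.088),feed=.15);arm.move_l(W(0,-.12,.25),feed=.25)
arm.movep(W(-.15,.1,.3),down(PT))
clamp_see()
for n in('notebook_brown','notebook_green','weight'):
    for c in ('top','scene'):print(n,[(np.round(r['position'],3).tolist(),round(r['score'],2)) for r in spotter.tip_of(c,n)[:2]],W(0,0))
snap('scene','s6')
E
```

```text
open t 61.0 p [ 0.6917 -0.1697  0.2996] gap 0.0499 gf 0.0 F [ 0.1  0.7 -0.5]
[([0.688, -0.097, 0.316], 0.87)]
[([0.694, -0.097, 0.318], 0.57)]
start t 65.2 p [ 0.5357 -0.1849  0.0891] gap -0.0 gf 0.0 F [0.1 0.8 0.5]
False
 t 67.2 p [ 0.5308 -0.2953  0.088 ] gap 0.0002 gf 0.0 F [ 0.1 -0.5 -0.2]
top grip [([0.306, 0.319, -0.003], 0.55), ([0.535, -0.327, 0.098], 0.53)] open [ 0.53  -0.322] closed [ 0.533 -0.238]
scene grip [([0.533, -0.321, 0.098], 0.45), ([0.687, -0.174, 0.322], 0.38)] open [ 0.53  -0.322] closed [ 0.533 -0.238]
notebook_brown [([0.528, -0.128, 0.025], 0.91), ([0.33, 0.197, -0.0], 0.68)] [np.float64(0.5372), np.float64(-0.1248)]
notebook_brown [([0.533, -0.125, 0.025], 0.7)] [np.float64(0.5372), np.float64(-0.1248)]
notebook_green [([0.306, 0.321, -0.001], 0.5)] [np.float64(0.5372), np.float64(-0.1248)]
notebook_green [([0.533, -0.124, 0.013], 0.42)] [np.float64(0.5372), np.float64(-0.1248)]
weight [([0.538, -0.128, 0.012], 0.68), ([0.306, 0.319, -0.003], 0.49)] [np.float64(0.5372), np.float64(-0.1248)]
weight [([0.309, 0.326, -0.002], 0.59)] [np.float64(0.5372), np.float64(-0.1248)]
```

View pics/s6.png

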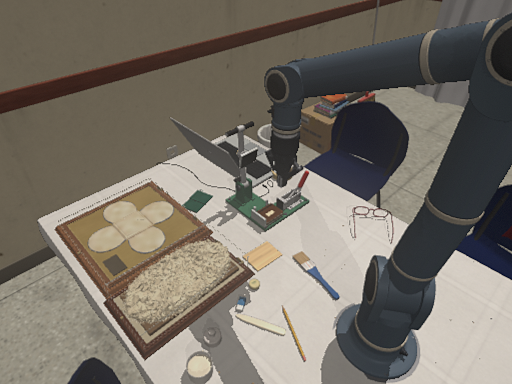

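The clamp is open, the lever is standing at rest, and the bystanders have not moved: wax tin (255,284), eraser (240,304), pot (200,367). Next I'll move the notebooks to the board.

```bash
python3 - <<'E'
from h import *
s=pick(*W(-.003,0),PT,.0205)
if s['finger_gap']>.06:
    place(*BD,BT,.003)
    s=pick(*W(-.003,0),PT,.009)
    if s['finger_gap']>.06: place(*BD,BT,.0155)
arm.movep([.45,-.15,.3],down(0))
for c in('top','scene'):
    p,d=snap(c,c+'7');C=cloud(c,d)
    for n in('notebook_green','notebook_brown','weight'):
        print(c,n,[(np.round(r['position'],3).tolist(),round(r['score'],2)) for r in spotter.tip_of(c,n)[:2]])
        for r in spotter.regions_of(c,n)[:1]:
            Q=C[r['region']&(d>0)]; zt=np.percentile(Q[:,2],60 if n!='weight' else 97);Q=Q[abs(Q[:,2]-zt)<.006];print('   z',zt,len(Q),cv2.minAreaRect((Q[:,:2]*1000).astype(np.float32)))
E
```

```text
hit False
low t 73.6 p [ 0.5344 -0.1246  0.0206] gap 0.0851 gf 0.0 F [-0.2 -0.1  0. ]
grip t 73.9 p [ 0.5345 -0.1247  0.0211] gap 0.0665 gf 45.1 F [-0.5  0.2  4.3]
up t 75.0 p [ 0.5332 -0.1249  0.1987] gap 0.0666 gf 44.8 F [-0.7  0.3 -1.1]
touch True
placed t 77.4 p [0.4218 0.0178 0.003 ] gap 0.0662 gf 45.7 F [-0.4 -0.8  7.8]
open t 77.8 p [0.4212 0.0176 0.0026] gap 0.0848 gf 0.0 F [-0.4 -0.3 -0.5]
hit False
low t 81.6 p [ 0.5344 -0.1246  0.0091] gap 0.085 gf 0.0 F [-0.1 -0.7  0.3]
grip t 81.9 p [ 0.5344 -0.1247  0.0096] gap 0.0669 gf 45.0 F [-1.7 -0.3  6.4]
up t 83.0 p [ 0.5333 -0.1249  0.1987] gap 0.0666 gf 44.8 F [-0.1  0.3 -0.8]
touch True
placed t 85.4 p [0.4218 0.0178 0.0155] gap 0.0669 gf 45.7 F [-0.7  0.   7.6]
open t 85.7 p [0.4212 0.0176 0.0151] gap 0.0853 gf 0.0 F [-0.2  0.3 -0.2]
top notebook_green [([0.423, 0.016, 0.013], 0.61)]
   z 0.030634165480482655 367 ((421.8383483886719, 13.987621307373047), (87.82681274414062, 67.64285278320312), 86.06201171875)
top notebook_brown [([0.537, -0.126, 0.004], 0.67)]
   z 0.030680394906151775 371 ((421.8383483886719, 13.987621307373047), (87.82681274414062, 67.64285278320312), 86.06201171875)
top weight [([0.308, 0.322, -0.005], 0.69)]
   z 0.04666458174716418 14 ((306.879150390625, 322.0083312988281), (14.241913795471191, 15.484456062316895), 0.7123166918754578)
scene notebook_green [([0.423, 0.021, 0.016], 0.63)]
   z 0.032245715842215514 402 ((421.8841552734375, 15.201454162597656), (90.26809692382812, 69.5123519897461), 85.35399627685547)
scene notebook_brown [([0.424, 0.019, 0.006], 0.52)]
scene weight [([0.308, 0.324, -0.001], 0.81), ([0.534, -0.323, 0.099], 0.44)]
   z 0.046995404633685435 43 ((307.2561340332031, 324.18426513671875), (18.156177520751953, 15.994726181030273), 11.025650978088379)
```

View pics/scene7.png

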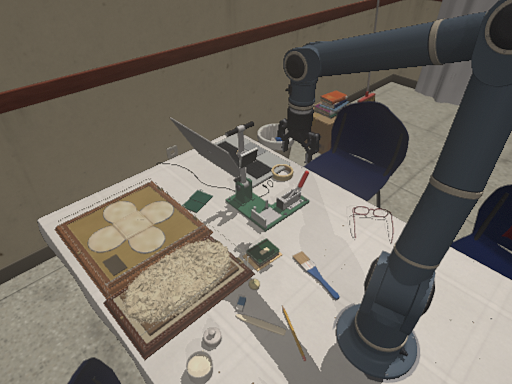

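The pile sits squarely on the board at (263,252). The weight is undisturbed at (211,337).

```bash
python3 - <<'E'
from h import *
s=pick(.307,.323,.5,.033,open_=.045,n=60)
if s['finger_gap']>.012:
    place(*BD,.5,.064,op=.045)
    arm.movep([.45,-.15,.3],down(0))
for c in('top','scene'):
    p,d=snap(c,c+'8')
    for n in('weight','notebook_green','notebook_brown','clamp_grip','tbar_left','paste_pot','eraser','wax_tin'):
        print(c,n,[(np.round(r['position'],3).tolist(),round(r['score'],2)) for r in spotter.tip_of(c,n)[:2]])
    p_=p
cv2.imwrite('pics/s8c.png',cv2.cvtColor(cv2.resize(p_[120:384,180:330],None,fx=2.2,fy=2.2,interpolation=2),cv2.COLOR_RGB2BGR))
E
```

```text
hit False
low t 92.2 p [0.307  0.3232 0.033 ] gap 0.0448 gf 0.0 F [ 0.1 -0.1 -0. ]
grip t 92.6 p [0.3074 0.3233 0.0334] gap 0.014 gf 58.6 F [-0.1 -0.1  4.9]
up t 93.6 p [0.3065 0.3219 0.1987] gap 0.0141 gf 58.6 F [ 0.2 -0.2 -3. ]
touch True
placed t 96.2 p [0.4217 0.0178 0.0634] gap 0.0141 gf 59.3 F [-1.2 -0.6  3.6]
open t 96.6 p [0.4207 0.0174 0.0629] gap 0.0452 gf 0.0 F [-0.4  0.6  0.2]
top weight [([0.42, 0.014, 0.03], 0.52), ([0.692, -0.093, 0.318], 0.35)]
top notebook_green [([0.429, 0.014, 0.02], 0.63)]
top notebook_brown []
top clamp_grip [([0.534, -0.328, 0.099], 0.43)]
top tbar_left [([0.692, -0.094, 0.318], 0.89)]
top paste_pot [([0.263, 0.397, 0.0], 0.61)]
top eraser [([0.42, 0.015, 0.028], 0.45), ([0.33, 0.196, 0.003], 0.4)]
top wax_tin [([0.349, 0.124, -0.0], 0.59), ([0.329, 0.195, 0.003], 0.5)]
scene weight [([0.421, 0.017, 0.031], 0.61), ([0.353, 0.121, 0.001], 0.61)]
scene notebook_green [([0.423, 0.016, 0.016], 0.8)]
scene notebook_brown [([0.422, 0.017, 0.006], 0.53)]
scene clamp_grip [([0.536, -0.319, 0.102], 0.69)]
scene tbar_left [([0.695, -0.097, 0.319], 0.58)]
scene paste_pot [([0.264, 0.402, 0.002], 0.86)]
scene eraser [([0.422, 0.018, 0.032], 0.55), ([0.331, 0.199, 0.002], 0.51)]
scene wax_tin [([0.537, -0.126, 0.002], 0.46), ([0.355, 0.12, 0.001], 0.42)]
```

View pics/s8c.png

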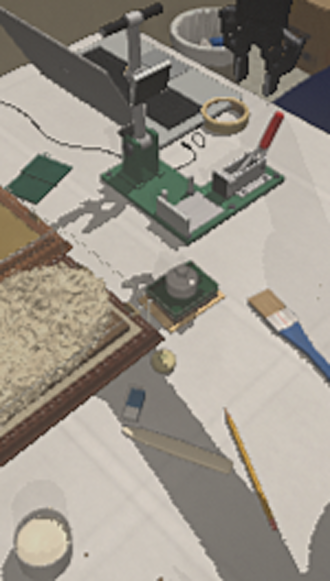

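The weight stands centred on the pile at (182,285), the clamp is open and the lever is at rest. I'm handing the job in.

```bash
python3 -c "
from h import *
print(finish_job())"
```

```text
the job is handed in; nothing more can be done
None
```

The two notebooks present (green and brown) were nipped and piled on the board with the weight on top, and the job is handed in. The hand-in gave no verdict, so the nip force (about 15 N or more by my estimate from the wrist force) is unconfirmed.

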